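# Gauge two tool handles and lock in the one that fits

## Task

Two look-alike tool handles have come back to the tool store: slide them onto the gauge pin to find the one that goes fully down, leave it standing fully home on the pin, and swing the keeper arm over it right up to its end stop. Put the handle that does not fit in the red reject bin. Set the handles down rather than dropping them, and leave the wrench, hammer and can alone.

Things in the scene. Friction and masses are not known exactly. Their poses are not given: they have to be found in the camera images.
- handle_a: the first tool handle, wood with a steel ferrule: an upright cylinder 46 mm in diameter, 100 mm tall, loose on the bench; origin at the centre of its underside, z along its axis. A blind bore from below, unseen from outside: one handle has a 26 mm bore 85 mm deep, the other a 36 mm bore 47 mm deep; which is which is not known
- handle_b: the second handle, just like the first from outside: wooden, steel ferrule, 46 mm in diameter, 100 mm tall; origin at the centre of its underside, z along its axis
- handle_a_mid (a point): centre of the first handle, halfway up (50 mm above its underside)
- handle_b_mid (a point): centre of the second handle, halfway up (50 mm above its underside)
- gauge: fixed gauge stand: a grey plate 200 by 100 by 20 mm with an upright steel gauge pin and, 105 mm along +x from the pin, a pivot post 28 mm thick that carries the keeper arm. Origin under the pin's axis at bench height, z up, x towards the post; the plate spans x = -55 to 145 mm, y = +-50 mm
- gauge_seat (a point): on the pin's axis, on its round flange (56 mm wide, 22 mm above the bench), where a fitting handle's underside rests. The pin fitted is one of two: plain, 22 mm thick and 75 mm tall above this point; or stepped, 31 mm thick for 28 mm, then 22 mm thick up to 42 mm; tips tapered. Just one of the handles goes fully down on it; the other stops about 28 mm short
- keeper (a joint): swing of the keeper arm about its upright pivot, rad: 0 fully open (to the stand's +y side), growing counterclockwise from above to 1.90 at the end stop, where it lies over the pin. Stiff, stays where left; its underside is 132 mm above the bench, 10 mm over a handle that is fully home
- keeper_knob (a point): middle of the black upright knob on the end of the keeper arm, 18 mm in diameter, 40 mm tall; on its axis, 162 mm above the bench, 20 mm over the arm's top face, 130 mm from the pivot axis. At the end stop the knob is 25 mm past the pin, on the stand's -x side
- keeper_pivot (a point): on the upright pivot axis, at the height of the keeper arm's underside (132 mm above the bench)
- reject_bin: fixed red open reject bin, 160 by 160 mm outside and 60 mm high, walls and floor 5 mm; origin at the centre of its underside
- wrench: bystander: steel wrench 190 mm long lying on the bench
- hammer: bystander: hammer 280 mm long lying on the bench
- can: bystander: closed aluminium can, 66 mm in diameter, 110 mm tall, standing on the bench
Mind the look-alikes: they are no part of the job. Several things have the shape of the reject_bin; the one meant has the colours described above.

How it is judged:
By the outcome, as a careful person would: the job done as asked, in the order asked, and still so for the second after the job is handed in, with the robot touching nothing.
It also fails if it takes over 67 s, if anything falls off the work surface, if the arm or the gripper's body presses on something with over 40 N, if the wrist force passes 120 N, or if a joint passes its speed limit or range.

## Robot

A 6-joint arm with a two-finger parallel gripper is mounted at the origin on the work surface. World frame = base frame: x ahead of the robot, y to its left, z up, the work surface at z = 0. Lengths are in m, angles in rad, forces in N, time in s.
With the tool pointing down it reaches from about 0.275 to 0.75 m from the base axis. Payload 10.2 kg.
Tool frame: the origin (TCP) lies midway between the tips of the shut fingers; the grasp point (between the pads) lies 19 mm behind it (env.hold_point_z is the distance from the TCP to the grasp point, in m); z points along the fingers, y is the line along which they close (so a half turn about z gives the same grasp; the last joint's range is limited). The gripper opens to 85 mm and grips with 20 to 120 N. Pads are 22 mm wide; open, the fingers measure 114 mm over their backs; the gripper's body (76 mm by 85 mm) begins 54 mm behind the grasp point. The pads swing forward as they close: fully open they stand 13 mm farther back than shut.
Start: joints at [1.086, 0.313, 1.498, -0, 1.331, -0.223], TCP at [0.136, 0.507, 0.231] pointing down, gripper open.
Joint ranges: [-2.94, 2.94], [-0.97, 2.17], [0.19, 2.56], [-1.23, 4.37], [0.02, 3.11], [-2.88, 2.88]. Speed limits (rad/s): [2.39, 2.39, 3.01, 3.14, 3.14, 3.14].

## Interface

Orientations are given as a unit quaternion [x, y, z, w].
In Python, from bench import env, kinematics, monitor, eyes, job gives the robot as it stands. The module is installed in compiled form; this text tells all that it offers. Calls block until the motion is done:
- env.reach(position, orientation): joint-space move of the TCP to a pose.
- env.movel(position, velocity=0.15, frame=None, guard=None): straight line of the TCP; frame=None keeps the orientation; velocity is the mean speed in m/s. With guard (N) it stops when the force on the tool has changed by that much, and returns True; else False.
- env.set_joints(angles): joint-space move.
- env.release() and env.close_gripper(effort=None): open the fingers fully, or close them until they stop; effort is the grip in N (None keeps the last).
- env.hold(seconds).
- kinematics.ik(position, orientation): joint angles nearest the present ones, or None.
- monitor.sense(): the state.
- eyes.grab_frame(name): name is "side" or "top"; returns a dict with "frame" (420x560x3 uint8, red, green, blue), "mtx" (3x3 intrinsics, pixels), "view" (4x4, takes a point from world to camera coordinates). Camera axes: x right, y down, z forward; pixel columns grow to the right and rows downward; lengths in m; the calibration is good to about 2 mm. A picture is of the moment at which its call begins. There is no depth.
A pose or a line that the arm cannot do raises env.MotionError and nothing moves.
- job.hand_in(): hands the job in; it is judged then, once.
The state is a dict: "clock": time; "joints": joint angles; "qvel": joint speeds; "joint_efforts": joint torques, N m; "position": TCP position; "ee_rot": TCP orientation; "contact_force": force on the tool from outside, world axes, zero at the start; "ft_torque": the same for the moment, N m; "finger_gap": opening from 0.0 (shut) to 1.0 (fully open); "gripper_force": force on a finger pad.
Only numpy, scipy, OpenCV 4.12 (cv2) and the standard library are available. Lean on these libraries where they do the work, as an engineer would, in place of code of your own. Each camera call takes 0.05 s, during which the arm holds its last target. There are 200 camera calls.

## Working session

There is one attempt and no reset: what is moved stays moved. The work goes in short steps, each a Python script; the robot and the scene stay as the last script left them, time stands still between calls to the robot, and variables do not carry over. Pictures are saved under pics/ and viewed, at most 10 in all, crops included, and the job is handed in when it is done.

```bash
mkdir -p pics; cat > h.py <<'E'
import numpy as np, cv2
from bench import env, kinematics, monitor, eyes, job
def P(f): return f["mtx"]@f["view"][:3]
def tri(pt,ps,ft,fs):
    X=cv2.triangulatePoints(P(ft),P(fs),np.array(pt,float).reshape(2,1),np.array(ps,float).reshape(2,1)); return (X[:3]/X[3]).ravel()
def atz(f,p,z):
    M=P(f); H=np.c_[M[:,:2],M[:,2]*z+M[:,3]]; q=np.linalg.solve(H,[p[0],p[1],1]); return q[:2]/q[2]
def pix(f,X):
    q=P(f)@np.r_[X,1]; return q[:2]/q[2]
E
python3 - <<'E'
from h import *
import pickle
for n in("top","side"):
    f=eyes.grab_frame(n); pickle.dump(f,open(n+".pkl","wb"))
    cv2.imwrite(f"pics/{n}0.png",cv2.resize(f["frame"][...,::-1],(800,600),interpolation=cv2.INTER_CUBIC))
    R=f["view"][:3,:3]; print(n,"cam at",-R.T@f["view"][:3,3],"fwd",R[2],f["mtx"][0,0])
s=monitor.sense(); print(s["clock"],s["position"],s["ee_rot"],s["contact_force"],s["finger_gap"],env.hold_point_z)
E
```

```text
top cam at [0.41935568 0.03220425 1.49611017] fwd [ 0.1533259   0.00559246 -0.98815985] 499.78850009451025
side cam at [0.31569843 1.05310687 1.02532573] fwd [ 0.21906289 -0.71963685 -0.65888865] 399.86510967537424
0.1 [0.13577236 0.50689382 0.23079395] [ 1.30525746e-01  9.91444752e-01 -5.37261656e-04 -2.13829077e-04] [-0.50696151 -0.01076133  0.72111617] 1.0040852920831298 0.0187
```

View pics/top0.png

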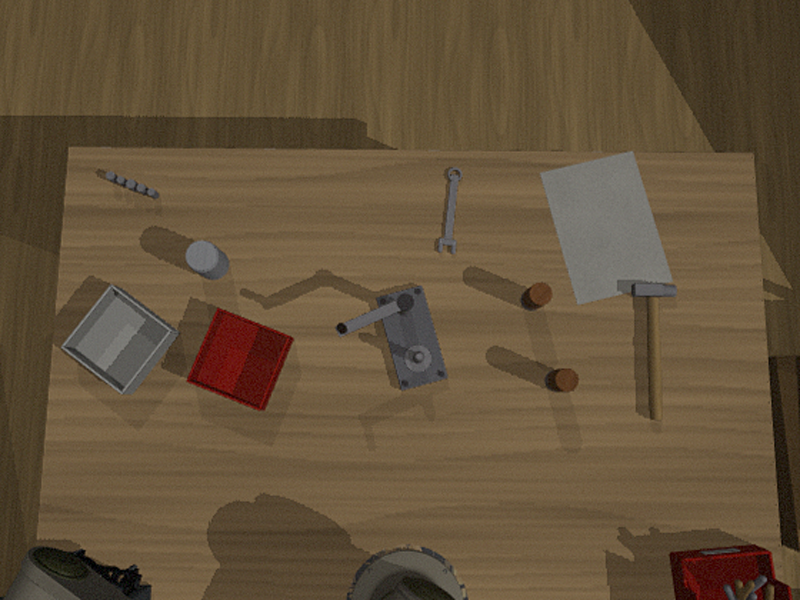

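View pics/side0.png

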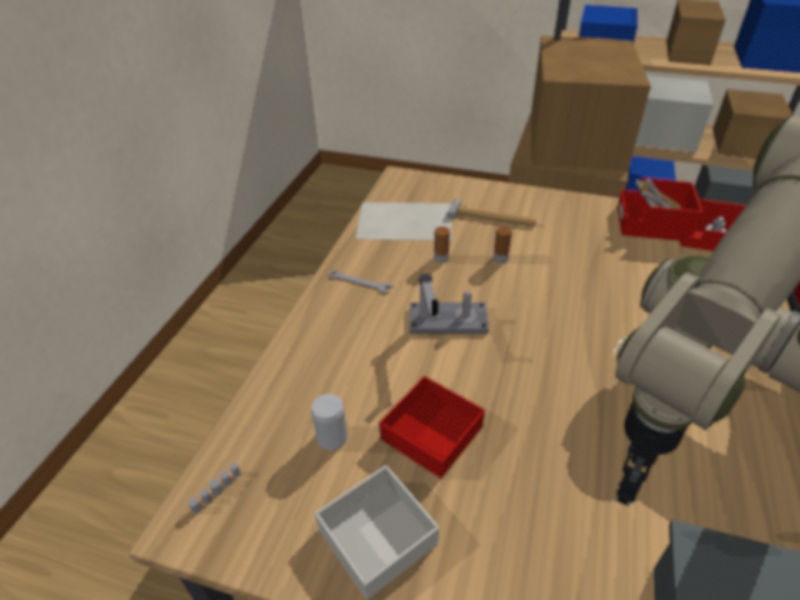

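Top view (800x600): the handles are at (538,295) and (564,380), the gauge pin at (418,357), the pivot at (404,301) and the knob at (342,328). Possible mix-ups:
- **Bins:** red open bin (240,358), the one I want; grey open bin (120,338), a look-alike; red tool box at the bottom right (720,580), off the job.
- **Handles:** two wooden cylinders; the can (207,260) and the hammer shaft (655,350) are not handles.

Next I'll check these in one close crop.

```bash
python3 - <<'E'
import pickle,cv2,numpy as np
t=pickle.load(open("top.pkl","rb"))["frame"][...,::-1]; s=pickle.load(open("side.pkl","rb"))["frame"][...,::-1]
c=lambda im,x,y,w,h,k:cv2.resize(im[y:y+h,x:x+w],None,fx=k,fy=k,interpolation=cv2.INTER_CUBIC)
# top crop: x 225..425,y 190..290 x4 ; side crop: x 270..370,y150..245
a=c(t,225,190,200,90,4); b=c(s,275,150,100,60*1,4); b2=c(s,275,188,100,50,4)
b=c(s,275,152,100,50,4)
o=np.vstack([a,np.hstack([b,b2])]); o=cv2.convertScaleAbs(o,alpha=1.6); print(o.shape)
cv2.imwrite("pics/crop1.png",o)
E
```

```text
(560, 800, 3)
```

View pics/crop1.png

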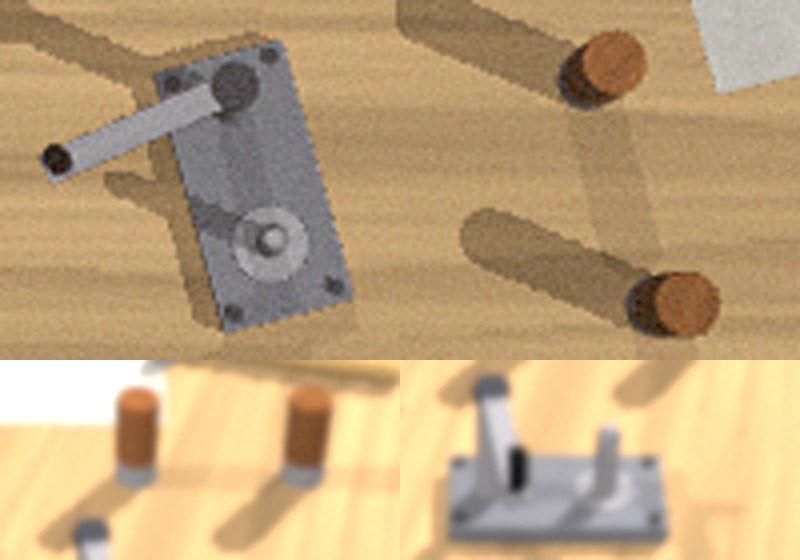

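The crop confirms two wood handles with ferrules, top-face centres at crop (614,64) and (689,304), and a tall, thin, evenly thick pin with its tip at (271,238). It looks like the plain pin. The keeper knob is at (57,158) and the pivot at (236,87). Now to triangulate.

```bash
python3 - <<'E'
from h import *
import pickle
np.set_printoptions(precision=4,suppress=True)
t=pickle.load(open("top.pkl","rb")); s=pickle.load(open("side.pkl","rb"))
T=lambda x,y:np.array([(x+.5)/4-.5+225,(y+.5)/4-.5+190])
S=lambda x,y:np.array([(x+.5)/4-.5+275,(y-360+.5)/4-.5+152])
S2=lambda x,y:np.array([(x-400+.5)/4-.5+275,(y-360+.5)/4-.5+188])
F=lambda x,y:np.array([(x+.5)*.7-.5,(y+.5)*.7-.5])
pairs={"h1top":(T(614,64),S(137,399),.1),"h2top":(T(689,304),S(308,398),.1),"tip":(T(271,238),S2(608,430),.097),
"flange":(T(270,245),S2(606,490),.022),"pivot":(T(236,87),S2(491,384),.145),"knob":(T(57,158),S2(517,455),.182),
"c_tl":(T(153,72),S2(448,537),.02),"c_tr":(T(283,40),S2(451,460),.02),"c_br":(T(354,297),S2(652,458),.02),"c_bl":(T(225,332),S2(666,532),.02)}
for k,(a,b,z) in pairs.items(): print(k,tri(a,b,t,s),"top@z",atz(t,a,z),"side@z",atz(s,b,z))
print("bin top corners:")
for a,b in [((219,308),(425,380)),((293,349),(484,415)),((264,409),(441,472)),((188,381),(381,429))]:
    print(tri(F(*a),F(*b),t,s),atz(t,F(*a),.06),atz(s,F(*b),.06))
E
```

```text
h1top [ 0.619  -0.2586  0.098 ] top@z [ 0.6177 -0.2583] side@z [ 0.6199 -0.2558]
h2top [ 0.4521 -0.3066  0.0988] top@z [ 0.4506 -0.3064] side@z [ 0.4542 -0.3046]
tip [ 0.4939 -0.0174  0.0939] top@z [ 0.4934 -0.0173] side@z [ 0.4939 -0.0137]
flange [ 0.4924 -0.0193  0.0197] top@z [ 0.4923 -0.0192] side@z [ 0.4921 -0.0168]
pivot [0.5941 0.0088 0.1445] top@z [0.5931 0.0086] side@z [0.5955 0.0094]
knob [0.541  0.1274 0.1765] top@z [0.5401 0.1269] side@z [0.5403 0.1334]
c_tl [0.6203 0.0684 0.0079] top@z [0.6199 0.0683] side@z [0.6147 0.0801]
c_tr [ 0.6455 -0.0289  0.011 ] top@z [ 0.6449 -0.0284] side@z [ 0.6414 -0.0193]
c_br [ 0.4575 -0.0812  0.0141] top@z [ 0.4551 -0.0809] side@z [ 0.4603 -0.0741]
c_bl [0.4292 0.0133 0.0133] top@z [0.4288 0.0133] side@z [0.4291 0.0202]
bin top corners:
[0.5466 0.3524 0.1787] [0.5886 0.3848] [0.5272 0.2549]
[ 0.4659  0.2439 -0.0303] [0.5072 0.2322] [0.3846 0.3121]
[ 0.4149  0.3299 -0.1486] [0.3879 0.2861] [0.4375 0.4659]
[0.4874 0.4365 0.1282] [0.4414 0.4399] [0.5786 0.4046]
```

```bash
cat >> h.py <<'E'
np.set_printoptions(precision=4,suppress=True)
def Q(th): # tool down, fingers closing along world direction th
    a=(th+np.pi/2)/2; return [np.cos(a),np.sin(a),0,0]
def st(msg=""):
    s=monitor.sense(); print(msg,round(s["clock"],2),"p",s["position"],"F",s["contact_force"],"gap",round(s["finger_gap"],3),"g",s["gripper_force"],"j6",round(s["joints"][5],2)); return s
H1=[.6185,-.258]; H2=[.4518,-.306]; PIN=np.array([.4933,-.0187]); YAW=.281; GZ=.051
E
python3 - <<'E'
from h import *
import pickle
f=pickle.load(open("top.pkl","rb")); im=f["frame"].astype(int)
m=((im[...,0]>60)&(im[...,1]<35)&(im[...,2]<35)).astype(np.uint8); m[:180]=0;m[320:]=0;m[:,220:]=0
c=max(cv2.findContours(m,0,2)[0],key=cv2.contourArea); r=cv2.minAreaRect(c); b=cv2.boxPoints(r)
q=np.array([atz(f,p,.06) for p in b]); print("bin",r,q,q.mean(0),np.linalg.norm(np.diff(q,axis=0),axis=1))
th=np.arctan2(H2[1],H2[0])
for p in ([*H2,.2],[*H1,.2],[*PIN,.18],[.48,.35,.25]): print(kinematics.ik(p,Q(np.arctan2(p[1],p[0]))))
env.reach([*H2,.15],Q(th)); st("above")
env.movel([*H2,GZ],velocity=.15); env.close_gripper(40); st("closed")
env.movel([*H2,GZ+.125],velocity=.2); st("lift")
E
```

```text
bin ((167.55172729492188, 251.12069702148438), (58.30833053588867, 55.894290924072266), 21.801410675048828) [[0.4423 0.4438]
 [0.5917 0.3916]
 [0.5305 0.2328]
 [0.383  0.2871]] [0.4869 0.3388] [0.1583 0.1702 0.1572]
[-0.8101  0.3835  1.4827 -0.      1.2754 -0.2148]
[-0.5696  0.6658  1.0374 -0.      1.4384 -0.1744]
[-0.2757  0.2923  1.666  -0.      1.1834 -0.2378]
[ 0.433   0.4564  1.2439 -0.      1.4414 -0.197 ]
above 3.17 p [ 0.4521 -0.3055  0.1501] F [-0.4197  0.3466  0.839 ] gap 1.001 g 0.0 j6 -0.21
closed 4.42 p [ 0.4518 -0.3061  0.0518] F [-2.5615  1.7051  5.727 ] gap 0.537 g 40.235348492860794 j6 -0.21
lift 5.2 p [ 0.4513 -0.3055  0.1747] F [-0.4085 -0.3363 -2.1366] gap 0.532 g 41.23748492449522 j6 -0.21
```

```bash
python3 - <<'E'
from h import *
th=np.arctan2(PIN[1],PIN[0])
env.reach([*PIN,GZ+.125],Q(th)); env.hold(.2); st("over")
f=eyes.grab_frame("top"); g=eyes.grab_frame("side")
print(pix(f,[*PIN,.1]),pix(g,[*PIN,.11]))
a=f["frame"][190:290,220:360,::-1]; u,v=map(int,pix(g,[*PIN,.11])); b=g["frame"][v-50:v+50,u-50:u+50,::-1]; print(u,v)
o=np.hstack([cv2.resize(a,(460,400),interpolation=2),cv2.resize(b,(340,400)[:1]+(340,),interpolation=2) if 0 else cv2.resize(b,(340,400),interpolation=2)])
cv2.imwrite("pics/over.png",cv2.convertScaleAbs(o,alpha=1.5))
E
```

```text
over 6.52 p [ 0.4934 -0.0196  0.1759] F [-0.2097  0.1654 -2.1285] gap 0.536 g 41.2238397449255 j6 -0.24
[292.9158 249.116 ] [327.292 201.489]
327 201
```

View pics/over.png

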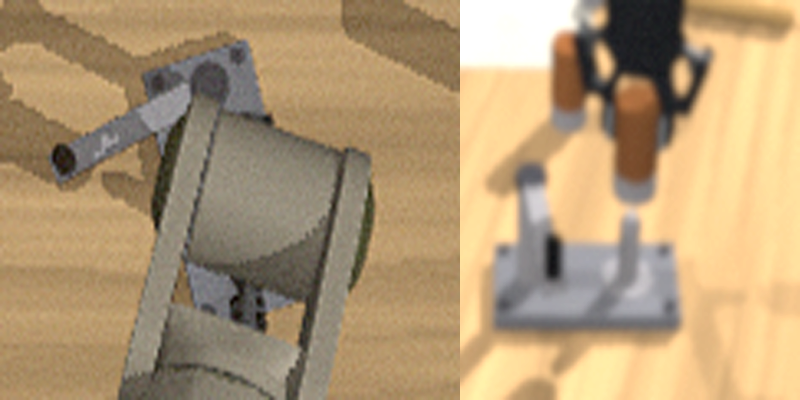

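```bash
python3 - <<'E'
from h import *
g=eyes.grab_frame("side"); im=cv2.convertScaleAbs(g["frame"][...,::-1],alpha=1.6)
k=8; x0,y0=290,140; c=cv2.resize(im[y0:y0+75,x0:x0+80],None,fx=k,fy=k,interpolation=cv2.INTER_CUBIC)
p=monitor.sense()["position"]
C=lambda X:tuple(int(v) for v in ((pix(g,X)-[x0,y0]+.5)*k))
for z,r,col in((p[2]-GZ,.023,(0,255,0)),(p[2]-GZ+.1,.023,(0,255,0)),(.022,.028,(255,0,0)),(.097,.011,(255,0,0))):
    q=PIN if col[0] else p[:2]
    a=[C([q[0]+r*np.cos(t),q[1]+r*np.sin(t),z]) for t in np.linspace(0,6.28,40)]
    cv2.polylines(c,[np.array(a)],True,col,1)
cv2.circle(c,C(p),4,(0,0,255),-1)
cv2.imwrite("pics/over2.png",c)
E
```

```text
(no output)
```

View pics/over2.png

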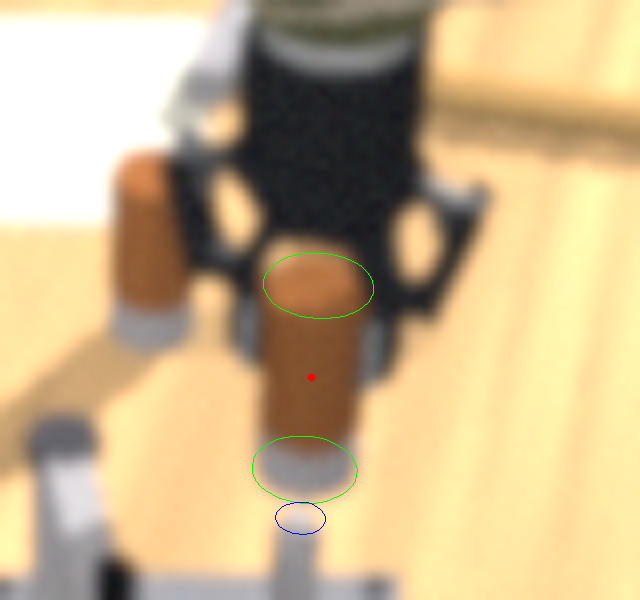

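The handle hangs straight in the pads, with its predicted and seen bottoms at (305,469) and (308,470). It is over the pin tip at (298,515) to within about 2 mm. Now a guarded descent.

```bash
python3 - <<'E'
from h import *
p=monitor.sense()["position"]; q=[PIN[0],PIN[1],.125]
r=env.movel([*PIN,.135],velocity=.08,guard=8); s=st(f"entry {r}")
if not r:
    r=env.movel([*PIN,.070],velocity=.05,guard=10); st(f"down {r}")
E
```

```text
entry False 7.33 p [ 0.4935 -0.0188  0.1353] F [-0.1815 -0.5283 -1.4568] gap 0.538 g 41.20862569659948 j6 -0.24
down True 8.46 p [ 0.4931 -0.0187  0.0738] F [-1.7037 -0.4824  6.6348] gap 0.536 g 41.722695752978325 j6 -0.24
```

It went fully down: the TCP is at 0.0738, the same height above the underside as at pick-up, so the underside is at about 22 mm. Now I'll release it and swing the keeper by its knob.

```bash
python3 - <<'E'
from h import *
env.release(); env.movel([*PIN,.22],velocity=.2); st("up")
PIV=np.array([.594,.0098]); phi=1.998; R=.130
K=lambda a:PIV+R*np.array([np.cos(a),np.sin(a)])
kz=.167-env.hold_point_z
env.reach([*K(phi),.22],Q(phi-np.pi/2)); env.movel([*K(phi),kz],velocity=.12,guard=10); st("at knob")
env.close_gripper(40); st("gripped")
E
```

```text
up 9.82 p [ 0.4928 -0.0186  0.2189] F [0.865  0.1388 0.4987] gap 0.998 g 0.0 j6 -0.24
at knob 11.23 p [0.5406 0.1278 0.1491] F [ 0.0598 -0.7319  0.1156] gap 1.0 g 0.0 j6 -0.41
gripped 11.86 p [0.5403 0.1282 0.1486] F [-0.0263 -0.7368  2.6091] gap 0.198 g 38.96053433418274 j6 -0.41
```

```bash
python3 - <<'E'
from h import *
PIV=np.array([.594,.0098]); R=.130; kz=monitor.sense()["position"][2]
K=lambda a:PIV+R*np.array([np.cos(a),np.sin(a)])
end=np.pi+YAW
A=list(np.linspace(1.998,end-.08,9)[1:])
for a in A:
    r=env.movel([*K(a),kz],velocity=.09,frame=Q(a-np.pi/2),guard=25)
    s=st(f"{a:.2f} {r}")
    if r: break
else:
    for a in np.arange(end-.05,end+.08,.03):
        r=env.movel([*K(a),kz],velocity=.04,frame=Q(a-np.pi/2),guard=15); s=st(f"{a:.2f} {r}")
        if r: break
d=s["position"][:2]-PIV; print("phi",np.arctan2(d[1],d[0])%6.2832-YAW,np.hypot(*d))
E
```

```text
2.17 False 12.25 p [0.5212 0.1173 0.1486] F [ 0.1978 -0.5261 -0.128 ] gap 0.192 g 39.1626513004303 j6 -0.59
2.33 False 12.64 p [0.5046 0.1038 0.1486] F [ 1.5301 -2.2232 -0.3605] gap 0.2 g 39.14341986179352 j6 -0.78
2.50 False 13.03 p [0.4903 0.0874 0.1486] F [ 3.1199 -2.9127 -1.836 ] gap 0.195 g 39.09298002719879 j6 -0.99
2.67 False 13.43 p [0.4789 0.0688 0.1486] F [ 4.7291 -3.6326 -2.3385] gap 0.201 g 39.13112461566925 j6 -1.2
2.84 False 13.82 p [0.4708 0.0486 0.1486] F [ 4.29   -2.6171 -3.071 ] gap 0.199 g 39.136406779289246 j6 -1.41
3.01 False 14.21 p [0.4662 0.0274 0.1486] F [ 5.8434 -1.4796 -3.306 ] gap 0.198 g 39.16511356830597 j6 -1.63
3.17 False 14.6 p [0.4652 0.0057 0.1486] F [ 5.526   0.3839 -3.7948] gap 0.198 g 39.208508133888245 j6 -1.84
3.34 False 14.99 p [ 0.4679 -0.0158  0.1486] F [ 6.8925  0.9107 -4.2701] gap 0.198 g 39.25896406173706 j6 -2.06
3.37 False 15.24 p [ 0.4687 -0.0194  0.1486] F [ 6.9447 -0.1352 -2.8616] gap 0.199 g 39.283327460289 j6 -2.09
3.40 False 15.49 p [ 0.4697 -0.0231  0.1486] F [ 5.6633  1.406  -3.6902] gap 0.193 g 39.29092347621918 j6 -2.13
3.43 False 15.74 p [ 0.4701 -0.0247  0.1485] F [ 4.25   14.4036  0.1144] gap 0.195 g 40.34540355205536 j6 -2.17
3.46 False 15.99 p [ 0.4703 -0.0249  0.1484] F [ 1.0553 36.9833  6.2438] gap 0.198 g 42.46930181980133 j6 -2.2
3.49 False 16.24 p [ 0.4706 -0.025   0.1483] F [-2.601  57.5828 12.1193] gap 0.191 g 46.62132382392883 j6 -2.24
phi 3.1354769736469112 0.12823526074548597
```

The end stop is reached: the TCP stalls at y = -0.025 while the force climbs. I'll ease the preload, let go, retreat and look.

```bash
python3 - <<'E'
from h import *
PIV=np.array([.594,.0098]); R=.130
a=3.435; env.movel([*(PIV+R*np.array([np.cos(a),np.sin(a)])),.1485],velocity=.04,frame=Q(a-np.pi/2)); st("eased")
env.release(); s=st("open"); p=s["position"]; env.movel([p[0],p[1],.24],velocity=.2)
env.reach([*H1,.16],Q(np.arctan2(H1[1],H1[0]))); st("over h1")
for n in("side","top"):
    f=eyes.grab_frame(n); u,v=map(int,pix(f,[*PIN,.1])); print(n,u,v)
    c=cv2.resize(f["frame"][v-45:v+45,u-40:u+40,::-1],(400,450),interpolation=cv2.INTER_CUBIC)
    for z,r,q in((.122,.023,PIN),(.182,.009,PIN-.025*np.array([np.cos(YAW),np.sin(YAW)]))):
        e=np.array([(pix(f,[q[0]+r*np.cos(t),q[1]+r*np.sin(t),z])-[u-40,v-45]+.5)*5 for t in np.linspace(0,6.28,40)]).astype(int); cv2.polylines(c,[e],True,(0,255,0),1)
    globals()[n]=c
cv2.imwrite("pics/keep.png",cv2.convertScaleAbs(np.hstack([side,top]),alpha=1.5))
E
```

```text
eased 16.57 p [ 0.4702 -0.0247  0.1485] F [ 5.0366 16.5547  0.7402] gap 0.202 g 40.85085332393646 j6 -2.17
open 17.24 p [ 0.4696 -0.0279  0.1485] F [ 0.9093 -0.5098  0.2435] gap 0.998 g 0.0 j6 -2.17
over h1 19.59 p [ 0.6185 -0.2576  0.1599] F [-0.5075  0.6358 -0.0235] gap 0.997 g 0.0 j6 -0.18
side 327 203
top 292 249
```

View pics/keep.png

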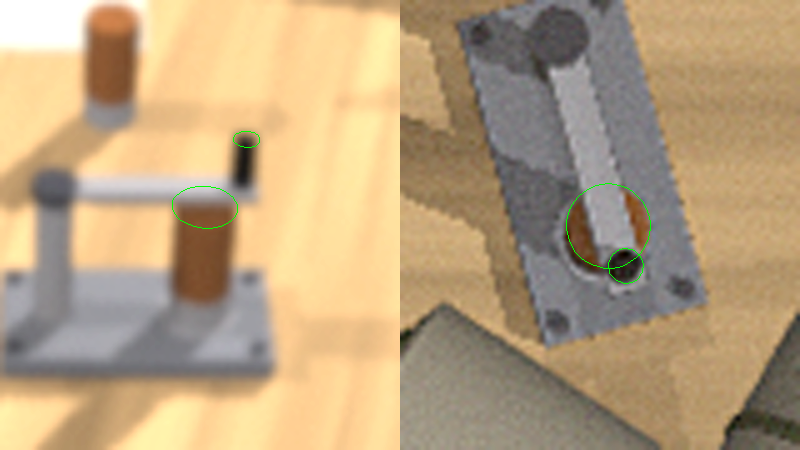

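The handle stands home, with its top matching the 122 mm outline (left 205,207; right 608,226). The keeper lies over it and the knob is inside the predicted end-stop circle (246,140 / 626,266). Next I'll pick up the second handle and check the bin centre with an overlay.

```bash
python3 - <<'E'
from h import *
env.movel([*H1,GZ],velocity=.15); env.close_gripper(40); st("closed"); env.movel([*H1,GZ+.16],velocity=.2); st("lift")
o=[]
for n in("side","top"):
    f=eyes.grab_frame(n); c0=np.array([.486,.345]); u,v=map(int,pix(f,[*c0,.03]))
    c=cv2.resize(f["frame"][v-45:v+45,u-45:u+45,::-1],None,fx=4.4,fy=4.4,interpolation=cv2.INTER_CUBIC)
    for z,col in((.06,(0,255,0)),(0,(255,255,0))):
        e=[]
        for k in range(4):
            t=-.345+np.pi/4+k*np.pi/2; X=c0+.08*2**.5*np.array([np.cos(t),np.sin(t)])
            e.append((pix(f,[*X,z])-[u-45,v-45]+.5)*4.4)
        cv2.polylines(c,[np.array(e).astype(int)],True,col,1)
    o.append(c)
cv2.imwrite("pics/bin.png",cv2.convertScaleAbs(np.hstack(o),alpha=1.5))
E
```

```text
closed 21.02 p [ 0.6188 -0.2582  0.0518] F [1.1333 0.6598 4.5349] gap 0.529 g 40.5129736661911 j6 -0.17
lift 21.97 p [ 0.618  -0.2577  0.2093] F [-0.8535 -0.2284 -1.2069] gap 0.528 g 41.00788414478302 j6 -0.17
```

View pics/bin.png

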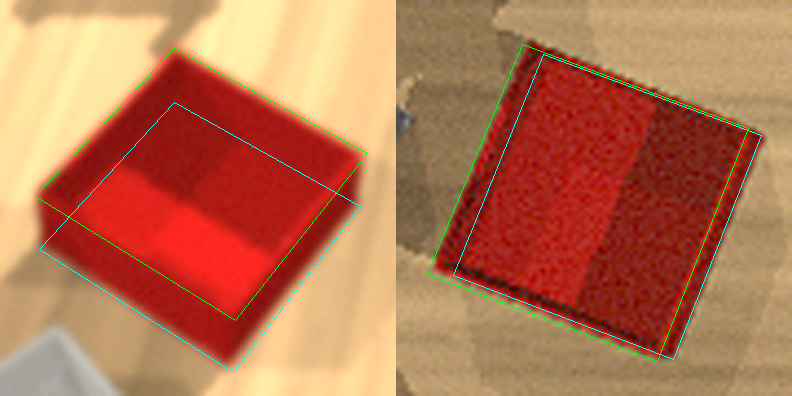

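The overlay fits the red bin in both views, so its centre is (0.486, 0.345) and its yaw is -0.345. Placing the handle now.

```bash
python3 - <<'E'
from h import *
B=[.486,.345]; q=Q(1.226)
env.movel([*H1,.29],velocity=.25)
env.reach([*B,.28],q); st("over bin")
env.movel([*B,.09],velocity=.15); r=env.movel([*B,.053],velocity=.03,guard=4); st(f"down {r}")
env.release(); st("rel"); env.movel([*B,.28],velocity=.2)
env.reach([.3,-.2,.3],Q(np.arctan2(-.2,.3))); env.hold(.3); st("away")
o=[]
for n in("side","top"):
    f=eyes.grab_frame(n); u,v=map(int,pix(f,[.486,.15,.05])); u=max(u,70);v=max(v,70)
    o.append(cv2.resize(f["frame"][v-70:v+70,u-70:u+70,::-1],(400,400),interpolation=cv2.INTER_CUBIC))
cv2.imwrite("pics/end.png",cv2.convertScaleAbs(np.hstack(o),alpha=1.4))
E
```

```text
over bin 24.74 p [0.4866 0.3443 0.2799] F [-0.407  -0.6715 -1.5408] gap 0.529 g 41.118571758270264 j6 -0.8
down True 27.18 p [0.486  0.345  0.0567] F [ 0.1202 -0.3708  5.7604] gap 0.53 g 41.585447788238525 j6 -0.81
rel 27.66 p [0.4854 0.3447 0.0558] F [ 0.4506  0.4622 -0.6689] gap 0.996 g 0.0 j6 -0.81
away 31.29 p [ 0.3002 -0.1999  0.3   ] F [-0.2974  1.1977 -0.3053] gap 1.001 g 0.0 j6 -0.33
```

View pics/end.png

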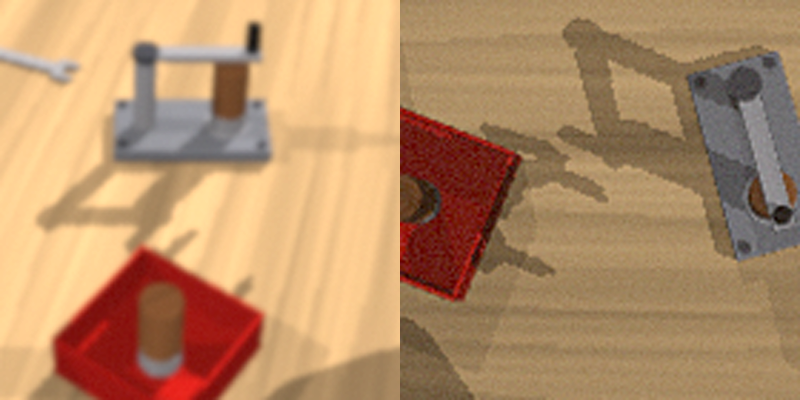

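The picture shows the reject standing upright in the red bin (160,330 left). The fitting handle is home under the keeper (230,90 left; 772,195 right), and the arm is clear of everything.

```bash
python3 -c "
from h import *
print(job.hand_in())"
```

```text
the job is handed in; nothing more can be done
None
```

The job is handed in at about 31 s: the first handle I tried went fully down and stands home on the pin with the keeper at its end stop, and the other, not tried on the pin since only one can fit, stands upright in the red bin.

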